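# Seat two relay modules in a test jig

### The job

Three plug-in relay modules stand a little way out of their sockets on the test jig. Press the orange one straight down until it is fully home, its cap resting on the socket and no yellow band showing, and then do the same with the blue one. Leave the white one standing up as it is, because its circuit must stay disconnected.

Things in the scene. Friction and masses are not known exactly. Their poses are not given: they have to be found in the camera images.
- orange_top (a point): centre of the flat top of the orange relay module, its cap 48 x 48 mm and 32 mm high; z up, x and y along the cap's sides. It slides straight down in its socket (100 x 66 mm). Home: cap resting on the grey collar, yellow band hidden, this point 89 mm above the bench; at the start 10 to 14 mm higher. Slides at about 6 N, stays where left, stops hard when home.
- blue_top (a point): centre of the flat top of the blue relay module, its cap 48 x 48 mm and 32 mm high; z up, x and y along the cap's sides. It slides straight down in its socket (100 x 66 mm). Home: cap resting on the grey collar, yellow band hidden, this point 89 mm above the bench; at the start 10 to 14 mm higher. Slides at about 6 N, stays where left, stops hard when home.
- white_top (a point): centre of the flat top of the white relay module, its cap 48 x 48 mm and 32 mm high; z up, x and y along the cap's sides. It slides straight down in its socket (100 x 66 mm). Home: cap resting on the grey collar, yellow band hidden, this point 89 mm above the bench; at the start 10 to 14 mm higher. It slides as easily as the others and is to be left as it is.

How it is judged:
By the outcome, as a careful person would: the job done as asked, in the order asked, and still so for the second after the job is handed in, with the robot touching nothing.
It also fails if it takes over 35 s, if anything falls off the work surface, if the arm or the gripper's body presses on something with over 40 N, if the wrist force passes 120 N, or if a joint passes its speed limit or range.

### The arm

A 6-joint arm with a two-finger parallel gripper is mounted at the origin on the work surface. World frame = base frame: x ahead of the robot, y to its left, z up, the work surface at z = 0. Lengths are in mm, angles in rad, forces in N, time in s.
With the tool pointing down it reaches from about 275 to 1000 mm from the base axis. Payload 8.4 kg.
Tool frame: the origin (TCP) lies midway between the tips of the shut fingers; the grasp point (between the pads) lies 19 mm behind it; z points along the fingers, y is the line along which they close (so a half turn about z gives the same grasp; the last joint's range is limited). The gripper opens to 85 mm and grips with 20 to 120 N. Pads are 22 mm wide; open, the fingers measure 114 mm over their backs; the gripper's body (76 mm by 85 mm) begins 54 mm behind the grasp point. The pads swing forward as they close: fully open they stand 13 mm farther back than shut.
Start: joints at [1.222, 0.353, 1.633, -0, 1.155, -0.002], TCP at [212.43, 587.793, 204.481] pointing down, gripper open.
Joint ranges: [-2.63, 2.63], [-0.92, 2.1], [0.06, 2.66], [-1.3, 4.44], [0, 2.69], [-3.02, 3.02]. Speed limits (rad/s): [2.22, 2.22, 2.79, 3.14, 3.14, 3.14].

### API

Orientations are given as a unit quaternion [x, y, z, w].
In Python, from cell import manip gives the robot as it stands. The module is installed in compiled form; this text tells all that it offers.
- The arm moves only by the shell command python3 -m handwheel 'ROWS'. ROWS is JSON, a list of rows, each a list of 7 numbers: the shift along the tool's x, y, z in mm, then the turn, a rotation vector about the tool's x, y, z in rad, then the opening, from 0 (shut) to 1 (fully open). In form: [[x, y, z, ax, ay, az, fingers], ...]. A call has 1 to 20 rows; each row is the pose to reach, as a shift and turn from the pose commanded when the call began, along the tool's axes at that moment; what a row does not reach only later rows make up. A row lasts 1/8 s, in which the tool goes at most 62.5 mm and 10.7 degrees, less where a joint would pass 70% of its speed; a pose out of reach is approached as far as the arm can. A call with a gripper value outside its range is refused whole. The fingers move at their own pace and stop on an object; the grip force is fixed at half the most. Time passes only in rows, so rows that repeat a pose let the fingers close. It gives the time, the measured TCP pose, the force, the opening and the grip force at its end, in the units of the state.
- manip.observe(): the state, without advancing time (a new reading comes with each control period).
- manip.camera(name): name is "scene" or "top" or "wrist"; returns a dict with "img" (384x512x3 uint8, red, green, blue), "K" (3x3 intrinsics, pixels), "world_from_camera" (4x4, takes a point from camera to world coordinates). Camera axes: x right, y down, z forward; pixel columns grow to the right and rows downward; lengths in mm; the calibration is good to about 2 mm. The wrist camera is an equidistant fisheye: a pixel r from the principal point sees the ray r / f radians off the axis. A picture is of the moment at which its call begins. There is no depth.
- manip.job_done(): hands the job in; it is judged then, once.
The state is a dict: "time_s": time; "joints": joint angles; "joint_vel": joint speeds; "joint_efforts": joint torques, N m; "tool_pos": TCP position; "orientation": TCP orientation; "force": force on the tool from outside, world axes, zero at the start; "torque": the same for the moment, N m; "opening": finger opening in mm; "gripper_force": force on a finger pad.
Only numpy, scipy, OpenCV 4.12 (cv2) and the standard library are available. Lean on these libraries where they do the work, as an engineer would, in place of code of your own. Each camera call takes 0.05 s, during which the arm holds its last target. There are 200 camera calls.

## Working session

There is one attempt and no reset: what is moved stays moved. The work goes in short steps, Python scripts to look and compute and a shell command to move; the robot and the scene stay as the last step left them, time stands still between calls to the robot, and variables do not carry over. Pictures are saved under pics/ and viewed, at most 10 in all, crops included, and the job is handed in when it is done.

```bash
mkdir -p pics; python3 - <<'E'
from cell import manip
import cv2
for n in ("scene","top"):
    c=manip.camera(n); cv2.imwrite(f"pics/{n}0.png",c["img"][:,:,::-1]); print(n,c["K"].tolist(),c["world_from_camera"].round(4).tolist())
s=manip.observe();print(s["time_s"],s["tool_pos"],s["orientation"],s["force"])
E
```

```text
scene [[480.11237555020335, 0.0, 245.0723482290746], [0.0, 480.11237555020335, 187.35850224972603], [0.0, 0.0, 1.0]] [[0.8826, 0.3249, -0.3397, 817.6676], [0.47, -0.6191, 0.6291, -388.5597], [-0.0059, -0.7149, -0.6992, 598.7411], [0.0, 0.0, 0.0, 1.0]]
top [[412.80413022946783, 0.0, 254.73635391622463], [0.0, 412.80413022946783, 192.12704426268928], [0.0, 0.0, 1.0]] [[-0.0121, -0.9845, 0.1752, 449.0058], [-0.9995, 0.0066, -0.0321, 44.2264], [0.0304, -0.1755, -0.984, 791.0731], [0.0, 0.0, 0.0, 1.0]]
0.1 [212.25975055 587.36683605 203.8302108 ] [ 1.72520093e-01  9.85005804e-01 -6.09574705e-04 -1.13818134e-04] [ 0.72805214  0.55457703 -0.64286511]
```

View pics/scene0.png

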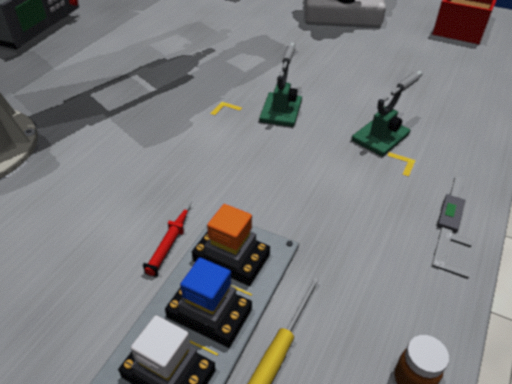

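View pics/top0.png

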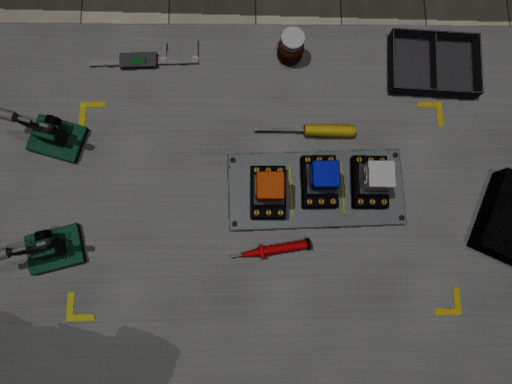

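The scene view shows the three modules in a row on the plate. In the top view, the orange cap is near (270,184), blue near (326,174) and white near (381,174). The modules stand about 55 px apart. Next I'll enlarge both views.

```bash
python3 - <<'E'
import cv2,numpy as np
t=cv2.imread("pics/top0.png")[140:235,220:410]; s=cv2.imread("pics/scene0.png")[195:384,110:300]
a=cv2.resize(t,None,fx=4,fy=4,interpolation=2)
cv2.imwrite("pics/crop_t.png",a); cv2.imwrite("pics/crop_s.png",cv2.resize(s,None,fx=3,fy=3,interpolation=2))
E
```

```text
(no output)
```

View pics/crop_t.png

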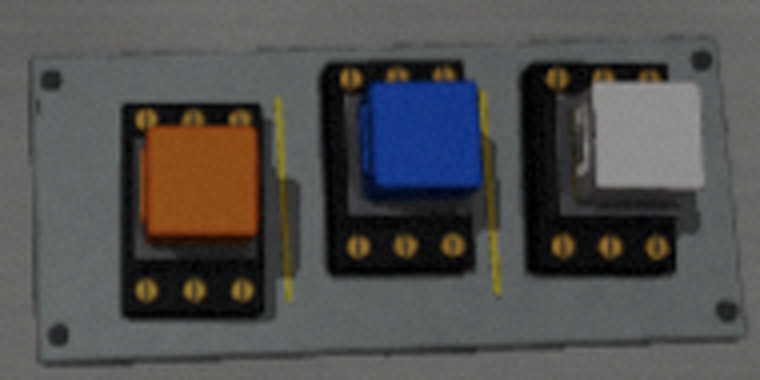

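View pics/crop_s.png

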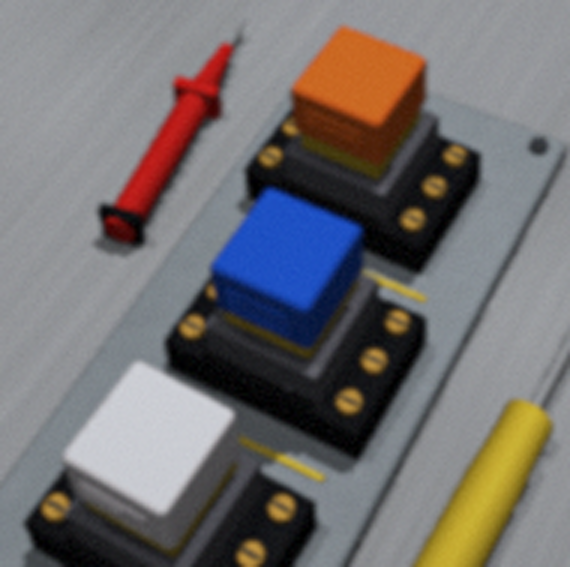

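Top-face centres, converted from the crops to full-image pixels:

| Module | Top view | Scene view |
|---|---|---|
| Orange | (270.4,185.1) | (229.8,220.2) |
| Blue | (326.1,173.6) | (205.9,277.5) |
| White | (381.8,173.6) | (160,340.5) |

A yellow band shows under each cap.

```bash
cat > h.py <<'E'
import numpy as np
from scipy.spatial.transform import Rotation as R
from cell import manip
def tri(views):
    A=np.zeros((3,3));b=np.zeros(3);rs=[]
    for (K,T,p) in views:
        d=T[:3,:3]@np.linalg.solve(K,[*p,1]);d/=np.linalg.norm(d);M=np.eye(3)-np.outer(d,d)
        A+=M;b+=M@T[:3,3]
    return np.linalg.solve(A,b)
def atz(K,T,p,z):
    d=T[:3,:3]@np.linalg.solve(K,[*p,1]);return T[:3,3]+d*(z-T[2,3])/d[2]
def go(target):
    s=manip.observe();r=R.from_quat(s["orientation"])
    return r.inv().apply(np.array(target)-s["tool_pos"])
E
python3 - <<'E'
from h import *
c={n:manip.camera(n) for n in("top","scene")}
P=dict(orange=((270.4,185.1),(229.8,220.2)),blue=((326.1,173.6),(205.9,277.5)),white=((381.8,173.6),(160,340.5)))
for k,(a,b) in P.items():
    va=(c["top"]["K"],c["top"]["world_from_camera"],a);vb=(c["scene"]["K"],c["scene"]["world_from_camera"],b)
    p=tri([va,vb]);print(k,p.round(1),atz(*va,101).round(1),atz(*vb,101).round(1),go([p[0],p[1],150]).round(1))
# orange side directions in world (top-view plate edge)
va=c["top"];f=lambda p:atz(va["K"],va["world_from_camera"],p,101)
d=f((220+703/4,140+83/4))-f((220+594/4,140+83/4));print("white edge deg",np.degrees(np.arctan2(d[1],d[0])))
f=lambda p:atz(va["K"],va["world_from_camera"],p,20)
d=f((220+727/4,140+311/4))-f((220+58/4,140+334/4));print("plate deg",np.degrees(np.arctan2(d[1],d[0])))
r=R.from_quat(manip.observe()["orientation"]);print(r.as_matrix().round(3).tolist())
E
```

```text
orange [585.2  -5.1  96.6] [583.8  -5.1 101. ] [587.7  -8.  101. ] [-552.1 -430.5   54.4]
blue [ 605.2 -102.3   95.5] [ 603.4 -101.6  101. ] [ 608.1 -105.   101. ] [-604.  -515.1   54.4]
white [ 604.3 -199.8   96.2] [ 602.9 -198.5  101. ] [ 606.8 -201.3  101. ] [-636.3 -607.1   54.5]
white edge deg -90.24587858105482
plate deg -88.54351708261281
[[-0.94, 0.34, -0.0], [0.34, 0.94, -0.001], [0.0, -0.001, -1.0]]
```

```bash
python3 -m handwheel '[[-552,-430,0,0,0,0,0],[-552,-430,0,0,0,0,0],[-552,-430,0,0,0,0,0],[-552,-430,0,0,0,0,0],[-552,-430,0,0,0,0,0],[-552,-430,0,0,0,0,0],[-552,-430,0,0,0,0,0],[-552,-430,0,0,0,0,0],[-552,-430,0,0,0,0,0],[-552,-430,0,0,0,0,0],[-552,-430,0,0,0,0,0],[-552,-430,0,0,0,0,0],[-552,-430,0,0,0,0,0],[-552,-430,0,0,0,0,0],[-552,-430,50,0,0,0,0],[-552,-430,60,0,0,0,0],[-552,-430,60,0,0,0,0],[-552,-430,60,0,0,0,0]]'
python3 - <<'E'
from h import *
import cv2
c=manip.camera("wrist");cv2.imwrite("pics/w1.png",c["img"][:,:,::-1]);s=manip.observe()
print(s["time_s"],s["tool_pos"],s["orientation"],s["force"],s["opening"],s["joints"]);print(c["K"].tolist(),c["world_from_camera"].round(3).tolist())
print(go([585,-6,150]),go([605,-103,150]))
E
```

```text
time_s: 2.45
tool_pos: [586.3, -3.8, 146.0]
orientation: [0.172, 0.985, 0.0, 0.001]
force: [-0.3, 0.7, 0.6]
opening: -0.2
gripper_force: 0.0
2.5 [586.40141597  -3.94934891 146.09024124] [1.72341244e-01 9.85036614e-01 2.03270004e-04 1.15013397e-03] [-0.41031563  0.54106518 -0.16077291] 0.05027275020789979 [-9.30894529e-03  3.54309806e-01  1.77415235e+00  3.04160641e-05
  1.01079472e+00 -1.23370919e+00]
[[297.3186396354542, 0.0, 259.9646251283538], [0.0, 297.3186396354542, 195.19798486231048], [0.0, 0.0, 1.0]] [[0.34, 0.888, 0.309, 507.292], [0.941, -0.321, -0.11, 24.403], [0.002, 0.328, -0.945, 316.618], [0.0, 0.0, 0.0, 1.0]]
[ 0.61333094 -2.40153536 -3.91302994] [-51.1325139  -86.84894737  -3.8667022 ]
```

View pics/w1.png

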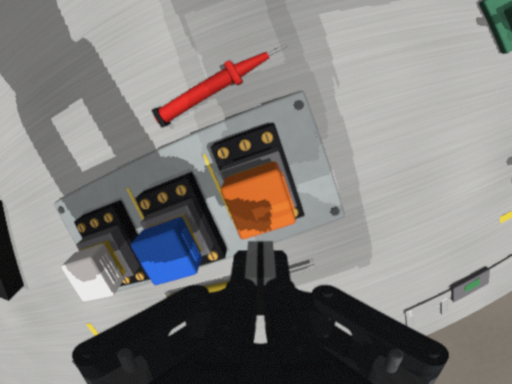

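The wrist view shows the shut fingertips at (260,245), beside the orange cap at about (258,203). That fits the tips being above the cap once parallax is allowed for. I'll press down gradually.

```bash
python3 -m handwheel '[[0,-2,20,0,0,0,0],[0,-2,36,0,0,0,0],[0,-2,40,0,0,0,0],[0,-2,43,0,0,0,0],[0,-2,46,0,0,0,0],[0,-2,48,0,0,0,0],[0,-2,50,0,0,0,0],[0,-2,51,0,0,0,0],[0,-2,52,0,0,0,0],[0,-2,53,0,0,0,0],[0,-2,53,0,0,0,0],[0,-2,53,0,0,0,0]]'
```

```text
time_s: 4.0
tool_pos: [584.7, -6.1, 91.5]
orientation: [0.173, 0.985, -0.0, 0.0]
force: [0.3, -0.0, 1.0]
opening: 0.1
gripper_force: 0.0
```

```bash
python3 -m handwheel '[[0,0,0.5,0,0,0,0],[0,0,1,0,0,0,0],[0,0,1.5,0,0,0,0],[0,0,2,0,0,0,0],[0,0,2.5,0,0,0,0],[0,0,2.5,0,0,0,0]]'
```

```text
time_s: 4.75
tool_pos: [584.7, -6.1, 89.0]
orientation: [0.173, 0.985, 0.0, -0.0]
force: [0.1, -0.2, 0.1]
opening: 0.1
gripper_force: 0.0
```

```bash
python3 -m handwheel '[[0,0,0.5,0,0,0,0],[0,0,1,0,0,0,0],[0,0,1,0,0,0,0]]'; python3 - <<'E'
from h import *
import cv2
c=manip.camera("scene");im=c["img"][:,:,::-1][150:384,90:310];cv2.imwrite("pics/s2.png",cv2.resize(im,None,fx=2.5,fy=2.5,interpolation=2))
E
```

```text
time_s: 5.12
tool_pos: [584.7, -6.1, 87.9]
orientation: [0.173, 0.985, -0.0, -0.0]
force: [0.2, 0.1, 0.3]
opening: 0.0
gripper_force: 0.0
```

View pics/s2.png

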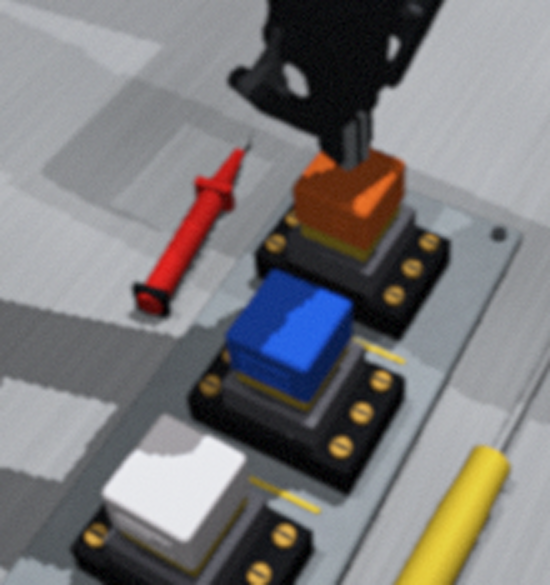

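The fingertips end near (345,163) in the crop, within the orange top face, but the yellow band still shows and there is no force. I'll compare this with the calibration.

```bash
python3 - <<'E'
from h import *
c=manip.camera("scene");t=manip.camera("top");s=manip.observe()
def pr(c,p):
    T=np.linalg.inv(c["world_from_camera"]);q=T[:3,:3]@p+T[:3,3];u=c["K"]@q;return u[:2]/u[2]
for z in (88,100,110,120,130):
    p=np.array([584.7,-6.1,z]);u=pr(c,p);print(z,((u-[90,150])*2.5+.75).round(),u.round(1))
print(s["joints"],s["joint_efforts"],s["force"],s["torque"],s["tool_pos"])
import cv2
cv2.imwrite("pics/t2.png",np.hstack([cv2.resize(t["img"][:,:,::-1][140:235,220:330],None,fx=4,fy=4,interpolation=2),cv2.resize(c["img"][:,:,::-1][165:260,190:270],None,fx=4,fy=4,interpolation=2)]))
E
```

```text
88 [348. 188.] [228.9 224.7]
100 [347. 173.] [228.6 219. ]
110 [347. 161.] [228.4 214.2]
120 [346. 149.] [228.2 209.2]
130 [346. 136.] [228.  204.1]
[-1.29799653e-02  4.25946073e-01  1.81785675e+00 -4.72945718e-05
  8.97782541e-01 -1.23697653e+00] [-6.22642638e-04 -5.93395007e+01 -2.79532796e+01  3.74094782e-07
  1.27133117e-03  7.99781020e-06] [-0.71955569  0.67006927  0.74142594] [0.01528204 0.03529521 0.01109233] [584.75477576  -6.10406254  87.97829286]
```

View pics/t2.png

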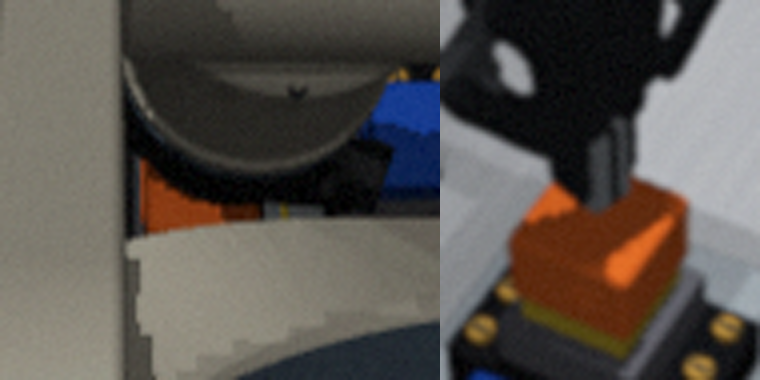

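The tips project to about (230,217), which at this xy puts them at z≈104. So the real tips sit about 15 mm above the reported TCP and have not touched the cap yet. I'll keep going down, using the force reading to detect contact.

```bash
for i in 1; do python3 -m handwheel '[[0,0,1,0,0,0,0],[0,0,2,0,0,0,0],[0,0,3,0,0,0,0],[0,0,4,0,0,0,0]]'; python3 -m handwheel '[[0,0,1,0,0,0,0],[0,0,2,0,0,0,0],[0,0,3,0,0,0,0],[0,0,4,0,0,0,0]]'; done
```

```text
time_s: 5.78
tool_pos: [584.7, -6.1, 83.9]
orientation: [0.173, 0.985, -0.0, -0.0]
force: [0.5, 0.7, -0.6]
opening: -0.1
gripper_force: 0.0
time_s: 6.28
tool_pos: [584.8, -6.1, 79.9]
orientation: [0.173, 0.985, 0.0, 0.0]
force: [0.9, -0.1, 0.6]
opening: 0.1
gripper_force: 0.0
```

```bash
cat >> h.py <<'E'
import cv2
def probe(col,r0,r1,n):
    im=manip.camera("scene")["img"];cv2.imwrite(f"pics/{n}.png",im[:,:,::-1])
    z=cv2.imread("pics/scene0.png")[:,:,::-1]
    for r in range(r0,r1,2):print(r,z[r,col-1:col+2].mean(0).round().astype(int),im[r,col-1:col+2].mean(0).round().astype(int))
    for c in(col-20,col-10,col,col+10): # dark finger end rows
        print(c,im[205:226,c].sum(1))
E
python3 -c "
from h import *
probe(234,228,260,'s3')
s=manip.observe();print(s['force'],s['torque'],s['joint_efforts'])"
```

```text
228 [202 105  35] [178  81  27]
230 [203 106  36] [190  87  30]
232 [202 104  34] [220 106  39]
234 [199  97  32] [207  97  35]
236 [145  63  22] [150  65  22]
238 [81 35 12] [97 43 13]
240 [81 35 10] [96 42 12]
242 [80 33 10] [93 38 10]
244 [78 33 11] [97 43 16]
246 [79 34 12] [94 40 13]
248 [77 37 11] [95 44 16]
250 [68 52 14] [83 64 17]
252 [64 54 13] [81 70 19]
254 [47 42 27] [59 53 35]
256 [47 47 52] [47 48 51]
258 [58 58 63] [61 61 66]
214 [ 33  42 110 248 373 418 409 408 390 367 350 330 328 310 254 178 161 137
 159 145 155]
224 [ 40  38  47  32  28  48  33  27  35  49  42  41  34  60  99 124 133 154
 156 161 149]
234 [123 128 128 128 124 128 118 104 113 106 115 121 111 122 134 154 146 153
 151 153 156]
244 [551 536 550 552 544 491 373 222 154 140 159 149 156 153 164 241 320 350
 342 308 270]
[ 0.802823    0.24627622 -0.43121181] [ 0.03922961 -0.00638621  0.01472314] [-3.07307971e-05 -6.01270795e+01 -2.77652103e+01 -2.41453217e-04
  7.38201197e-03  2.45242717e-06]
```

Cap not moved yet, so I'll continue down in small steps.

```bash
python3 -m handwheel '[[0,0,1,0,0,0,0],[0,0,2,0,0,0,0],[0,0,3,0,0,0,0]]'|egrep 'pos|force:'; python3 -m handwheel '[[0,0,1,0,0,0,0],[0,0,2,0,0,0,0],[0,0,2,0,0,0,0]]'|egrep 'pos|force:';python3 -c "
from h import *
probe(234,234,258,'s4')"
```

```text
tool_pos: [584.7, -6.1, 76.9]
force: [0.3, 0.2, 0.7]
gripper_force: 0.0
tool_pos: [584.7, -6.1, 74.9]
force: [0.6, -0.4, 0.6]
gripper_force: 0.0
234 [199  97  32] [176  80  27]
236 [145  63  22] [139  62  20]
238 [81 35 12] [99 43 14]
240 [81 35 10] [96 42 12]
242 [80 33 10] [97 44 18]
244 [78 33 11] [93 40 11]
246 [79 34 12] [96 41 13]
248 [77 37 11] [92 42 12]
250 [68 52 14] [83 63 16]
252 [64 54 13] [81 68 18]
254 [47 42 27] [57 51 33]
256 [47 47 52] [46 45 50]
214 [ 36  40  51  20  61 165 300 381 395 376 352 331 307 245 162 149 159 145
 155 143 148]
224 [ 32  37  39  38  60  24  38  25  34  41  34  43  35  24  43  45  63 126
 153 160 153]
234 [131 128 123 133 130 122 127 114 103 115 109 109 111 113 109  95 115 130
 146 139 167]
244 [542 544 548 549 543 495 362 219 155 150 156 147 148 153 170 244 329 352
 336 315 284]
```

```bash
python3 -c "
import cv2
im=cv2.imread('pics/s4.png')[170:270,170:290];cv2.imwrite('pics/s4c.png',cv2.resize(im,None,fx=6,fy=6,interpolation=2))"
```

```text
(no output)
```

View pics/s4c.png

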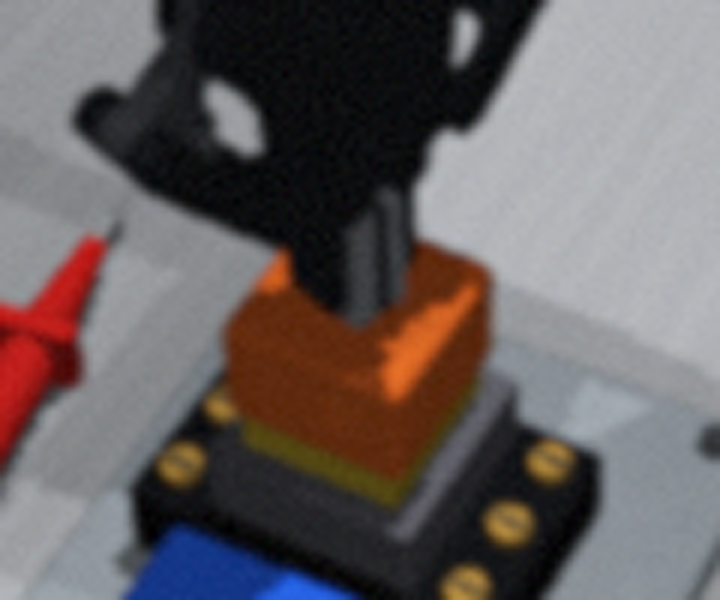

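The tip is over the middle of the orange cap (near corner at px (230,224)) and the band is unchanged. The offset between the reported and real tip height is larger than I estimated, so I'll keep descending under force guard.

```bash
for i in 1; do python3 -m handwheel '[[0,0,1,0,0,0,0],[0,0,2,0,0,0,0],[0,0,2,0,0,0,0]]'|egrep 'pos|^force:'; python3 -m handwheel '[[0,0,1,0,0,0,0],[0,0,2,0,0,0,0],[0,0,2,0,0,0,0]]'|egrep 'pos|^force:'; done; python3 -c "
from h import *
probe(234,234,258,'s5')"
```

```text
tool_pos: [584.9, -6.1, 73.3]
force: [-1.0, 0.4, 3.8]
tool_pos: [584.9, -6.1, 71.2]
force: [-1.2, 0.2, 4.1]
234 [199  97  32] [187  86  30]
236 [145  63  22] [173  79  27]
238 [81 35 12] [125  56  21]
240 [81 35 10] [95 41 13]
242 [80 33 10] [95 40 14]
244 [78 33 11] [97 42 15]
246 [79 34 12] [95 41 12]
248 [77 37 11] [96 42 15]
250 [68 52 14] [91 47 14]
252 [64 54 13] [81 66 20]
254 [47 42 27] [58 51 33]
256 [47 47 52] [48 48 51]
214 [ 34  38  51  40  44  42  65 151 272 341 351 341 340 312 260 182 154 152
 157 148 152]
224 [ 35  38  22  34  51  30  48  42  37  46  37  37  26  43  26  43  35  40
  97 121 145]
234 [179 144 133 131 114 107 108 113 101 103 110 108 100  94  96  91  95 109
 124 138 154]
244 [539 545 550 548 546 548 530 440 297 171 144 147 165 141 157 156 188 253
 328 352 336]
```

Contact came at a reported z≈74.5, with about 4 N, and the cap is sliding. I'll press on until it stops hard.

```bash
python3 -m handwheel '[[0,0,1,0,0,0,0],[0,0,2,0,0,0,0],[0,0,3,0,0,0,0],[0,0,4,0,0,0,0],[0,0,5,0,0,0,0],[0,0,5,0,0,0,0]]'|egrep 'pos|^force:'; python3 -m handwheel '[[0,0,0.5,0,0,0,0],[0,0,1,0,0,0,0],[0,0,1.5,0,0,0,0],[0,0,1.5,0,0,0,0]]'|egrep 'pos|^force:'
```

```text
tool_pos: [584.9, -6.1, 66.1]
force: [-0.4, -0.4, 3.5]
tool_pos: [584.9, -6.1, 64.6]
force: [-1.0, -0.6, 4.1]
```

```bash
for i in 1; do python3 -m handwheel '[[0,0,0.5,0,0,0,0],[0,0,1,0,0,0,0],[0,0,1,0,0,0,0]]'|egrep 'pos|^force:'; python3 -m handwheel '[[0,0,0.5,0,0,0,0],[0,0,1,0,0,0,0],[0,0,1,0,0,0,0]]'|egrep 'pos|^force:'; done
```

```text
tool_pos: [584.9, -6.1, 63.6]
force: [-1.0, 0.2, 5.1]
tool_pos: [584.9, -6.1, 62.6]
force: [-0.7, 0.3, 5.0]
```

```bash
for i in 1; do python3 -m handwheel '[[0,0,0.5,0,0,0,0],[0,0,1,0,0,0,0],[0,0,1,0,0,0,0]]'|egrep 'pos|^force:'; python3 -m handwheel '[[0,0,0.5,0,0,0,0],[0,0,0.5,0,0,0,0]]'|egrep 'pos|^force:'; done;  python3 -c "
from h import *
probe(234,238,260,'s6')"
```

```text
tool_pos: [584.9, -6.1, 62.2]
force: [-3.1, 0.5, 12.4]
tool_pos: [585.0, -6.1, 62.1]
force: [-4.8, -0.6, 17.1]
238 [81 35 12] [180  83  30]
240 [81 35 10] [168  75  26]
242 [80 33 10] [136  59  21]
244 [78 33 11] [97 43 15]
246 [79 34 12] [96 43 14]
248 [77 37 11] [96 43 15]
250 [68 52 14] [91 39  9]
252 [64 54 13] [95 40 13]
254 [47 42 27] [84 41 25]
256 [47 47 52] [65 60 64]
258 [58 58 63] [66 66 71]
214 [ 40  32  48  27  26  16  50  34  43  27  35  89 201 311 370 362 348 339
 289 200 143]
224 [52 30 25 37 37 54 35 44 36 45 43 41 39 38 41 42 34 46 32 33 24]
234 [ 40  44  71 138 177 154 126 110 104 103  99  97  93 106 101  99  99  99
 102  95  87]
244 [542 547 550 544 545 538 546 542 530 508 472 414 315 198 141 150 150 149
 150 166 213]
```

The cap stopped hard at a reported z of 62.2, and the band is gone in column 234. I'll add a small extra push, lift 45 mm and shift to blue (tool −52, −84).

```bash
python3 -m handwheel '[[0,0,0.5,0,0,0,0],[0,0,0.5,0,0,0,0],[0,0,-20,0,0,0,0],[0,0,-45,0,0,0,0],[0,0,-45,0,0,0,0],[-26,-42,-45,0,0,0,0],[-52,-84,-45,0,0,0,0],[-52,-84,-45,0,0,0,0],[-52,-84,-45,0,0,0,0]]'; python3 - <<'E'
from h import *
im=manip.camera("scene")["img"][:,:,::-1][160:384,90:310];cv2.imwrite("pics/s7.png",cv2.resize(im,None,fx=2.6,fy=2.6,interpolation=2))
print(go([605,-103,81]))
E
```

```text
time_s: 11.72
tool_pos: [604.2, -102.5, 104.7]
orientation: [0.173, 0.985, 0.0, -0.001]
force: [0.5, 0.2, -0.4]
opening: 0.2
gripper_force: 0.0
[-1.09294202 -0.66331963 23.96760679]
```

View pics/s7.png

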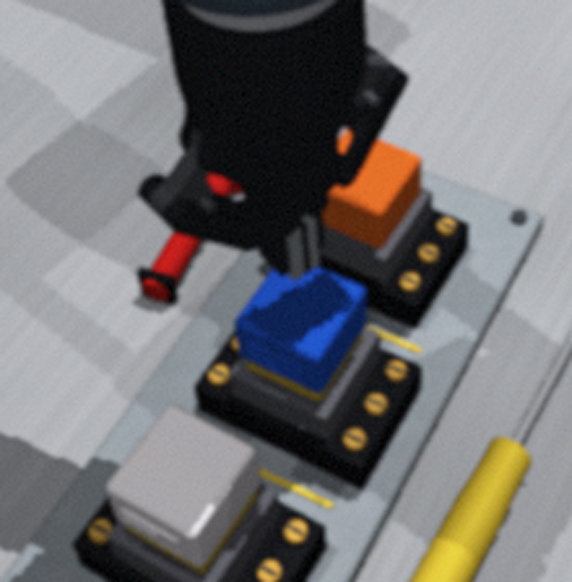

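Orange is home, with no band at (380,245). The tips are above the blue cap, at (295,275). I'll press blue the same way.

```bash
python3 -m handwheel '[[0,0,12,0,0,0,0],[0,0,24,0,0,0,0],[0,0,27,0,0,0,0],[0,0,29,0,0,0,0],[0,0,31,0,0,0,0],[0,0,32,0,0,0,0],[0,0,33,0,0,0,0],[0,0,34,0,0,0,0],[0,0,34,0,0,0,0]]'|egrep 'pos|^force:'; python3 -m handwheel '[[0,0,1,0,0,0,0],[0,0,2,0,0,0,0],[0,0,3,0,0,0,0],[0,0,4,0,0,0,0],[0,0,5,0,0,0,0],[0,0,5.5,0,0,0,0],[0,0,5.5,0,0,0,0]]'|egrep 'time|pos|^force:'
```

```text
tool_pos: [605.2, -102.9, 72.3]
force: [-1.5, -0.3, 4.0]
time_s: 13.78
tool_pos: [605.3, -102.8, 66.8]
force: [-0.6, -0.1, 4.2]
```

```bash
python3 -m handwheel '[[0,0,1,0,0,0,0],[0,0,2,0,0,0,0],[0,0,2.5,0,0,0,0],[0,0,3,0,0,0,0],[0,0,3.5,0,0,0,0],[0,0,3.5,0,0,0,0]]'|egrep 'pos|^force:'; python3 -m handwheel '[[0,0,0.5,0,0,0,0],[0,0,1,0,0,0,0],[0,0,1,0,0,0,0]]'|egrep 'time|pos|^force:'
```

```text
tool_pos: [605.2, -102.8, 63.2]
force: [-0.6, -0.2, 5.2]
time_s: 14.9
tool_pos: [605.2, -102.8, 62.3]
force: [-1.2, -0.5, 5.5]
```

```bash
python3 -m handwheel '[[0,0,0.5,0,0,0,0],[0,0,1,0,0,0,0],[0,0,1,0,0,0,0]]'|egrep 'pos|^force:'; python3 -m handwheel '[[0,0,0.5,0,0,0,0],[0,0,0.5,0,0,0,0]]'|egrep 'time|pos|^force:'
```

```text
tool_pos: [605.3, -102.8, 62.2]
force: [-4.9, 0.9, 15.4]
time_s: 15.52
tool_pos: [605.4, -102.9, 62.1]
force: [-6.2, 0.7, 20.4]
```

Hard stop at the same height as orange. I'll lift clear and check.

```bash
python3 -m handwheel '[[0,0,0.5,0,0,0,0],[0,0,0.5,0,0,0,0],[0,0,-40,0,0,0,0],[0,0,-90,0,0,0,0],[0,0,-140,0,0,0,0],[0,0,-140,0,0,0,0],[0,0,-140,0,0,0,0]]'; python3 - <<'E'
from h import *
im=manip.camera("scene")["img"][:,:,::-1][160:384,90:310];cv2.imwrite("pics/s8.png",cv2.resize(im,None,fx=2.6,fy=2.6,interpolation=2))
E
```

```text
time_s: 16.4
tool_pos: [604.6, -102.7, 199.7]
orientation: [0.173, 0.985, 0.0, -0.0]
force: [-0.2, 0.2, -0.5]
opening: -0.3
gripper_force: 0.0
```

View pics/s8.png

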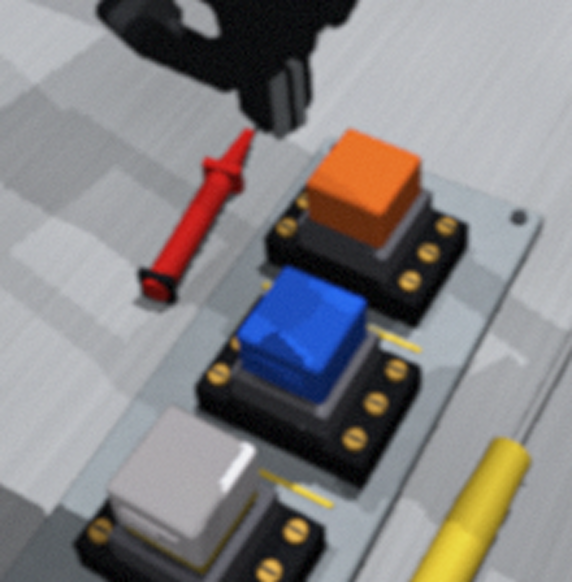

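Orange (cap at (365,185)) and blue (cap at (303,335)) sit on their collars with no yellow showing. White (180,490) still shows its band, and the gripper is clear of everything.

```bash
python3 -c "
from cell import manip
print(manip.job_done())"
```

```text
the job is handed in; nothing more can be done
None
```

I pressed orange and then blue fully home, with no yellow band showing on either. White is still standing up, and I handed the job in at about 16.5 s with the robot clear of everything.

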